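# Push a lens carton down the reader's guide lane

### The job

Push the green-banded lens carton down the lane between the two blue guide rails until its front end is flush against the white reader head at the end of the lane, then leave it there. Square it up in front of the lane first if you need to; use only fingertips to push it gently along the deck, without pinching, lifting or tipping it. Neither the carton nor the robot may touch a blue rail, and everything else on the desk stays where it is.

Things in the scene. Friction and masses are not known exactly. Their poses are not given: they have to be found in the camera images.
- station: fixed grey deck plate, 170 mm (its x) by 440 mm (its y), top 8 mm above the table; origin: centre of its underside, on the table; z up. The lane is centred on x = 0 and runs along +y, roughly to the robot's left: open deck at y = -220 to -20 mm, rails at y = -20 to +160 mm, then the reader head to y = +220 mm
- lane_mouth (a point): point on the deck's top face, midway between the rails' open ends; axes as the station's
- lane_end (a point): point on the deck's top face at the foot of the flat front of the white reader head (the stop: fixed, 120 mm wide in x, top 83 mm above the table), midway between the rails, 180 mm along station +y from lane_mouth; axes as the station's
- near_rail: blue guide rail on the robot's side of the lane, 10 mm wide, 180 mm long, standing 14 mm above the deck (top 22 mm above the table); origin at the centre of its underside, at station x = -42 mm, y = +70 mm; inner face at station x = -37 mm. Fixed
- far_rail: blue guide rail on the far side of the lane, same size, origin at station x = +42 mm, y = +70 mm; inner face at station x = +37 mm (the lane is 74 mm wide). Fixed
- carton: loose white carton, green band near its front (+y) end: 56 mm wide (x), 100 mm long (y), 45 mm tall, 0.13 to 0.25 kg; origin: centre of its underside. Starts on the open deck wholly short of the rails, up to 22 mm off the lane's centre line and 0.25 rad askew. Slides with friction, stays where left. Home: origin 50 mm short of lane_end
- drops: bystander: small white eye-drop bottle, 26 mm across, 60 mm tall, standing on the table just past the far side of the deck; origin at the centre of its underside
- lens_case: bystander: flat contact-lens case with one blue and one white cap, 31 x 67 x 18 mm tall, on the table just off the near side of the deck; origin at the centre of its underside
- stock_carton: bystander: another carton of the same size with an orange band, not part of the job, lying to the left on the table; origin at the centre of its underside
- solution: bystander: white bottle of lens solution with a blue cap, 56 mm across, 150 mm tall, far left; origin at the centre of its underside
- mouse: bystander: black computer mouse, 105 x 62 x 31 mm tall, to the right of the station; origin at the centre of its underside
- pen: bystander: green pen, 150 mm long, 9 mm thick, lying on the table at the near left; origin at the centre of its underside
- cup: bystander: white ceramic mug, 76 mm across, 85 mm tall, near right; origin at the centre of its underside
There are look-alikes about, which are no part of the job. What is shaped like the carton but yellow is not meant.

How it is judged:
By the outcome, as a careful person would: the job done as asked, in the order asked, and still so for the second after the job is handed in, with the robot touching nothing.
It also fails if it takes over 72 s, if anything falls off the work surface, if the arm or the gripper's body presses on something with over 40 N, if the wrist force passes 120 N, or if a joint passes its speed limit or range.

### The arm

A 6-joint arm with a two-finger parallel gripper is mounted at the origin on the work surface. World frame = base frame: x ahead of the robot, y to its left, z up, the work surface at z = 0. Lengths are in m, angles in rad, forces in N, time in s.
With the tool pointing down it reaches from about 0.275 to 0.875 m from the base axis. Payload 12.5 kg.
Tool frame: the origin (TCP) lies on the centre line of the jaws, within the pads' length; the fingertips stand r.finger_overhang ahead of it and the grasp point (between the pads) lies 3 mm ahead of it (r.finger_overhang is the distance from the TCP to the fingertips, in m); z points along the fingers, y is the line along which they close (so a half turn about z gives the same grasp; the last joint's range is limited). The gripper opens to 85 mm and grips with 20 to 120 N. Pads are 22 mm wide; open, the fingers measure 114 mm over their backs; the gripper's body (76 mm by 85 mm) begins 54 mm behind the grasp point. The pads swing forward as they close: fully open they stand 13 mm farther back than shut.
Start: joints at [1.15, 0.351, 1.652, -0, 1.139, -0.085], TCP at [0.181, 0.519, 0.253] pointing down, gripper open.
Joint ranges: [-2.75, 2.75], [-0.79, 2.1], [0.01, 2.65], [-1.57, 4.71], [0.07, 3.14], [-2.87, 2.87]. Speed limits (rad/s): [2.22, 2.22, 2.79, 3.14, 3.14, 3.14].

### API

Orientations are given as a unit quaternion [x, y, z, w].
In Python, from cell import r, optics gives the robot as it stands. The module is installed in compiled form; this text tells all that it offers. Calls block until the motion is done:
- r.move_to(position, orientation): joint-space move of the TCP to a pose.
- r.move_linear(position, rot=None, vel=0.15): straight line of the TCP; rot=None keeps the orientation; vel is the mean speed in m/s.
- r.set_joints(angles): joint-space move.
- r.set_gripper(opening, squeeze=None): opening from 0.0 (shut) to 1.0 (fully open); squeeze is the grip in N (None keeps the last); returns when the fingers have stopped.
- r.sleep(seconds).
- r.inverse_kinematics(position, orientation): joint angles nearest the present ones, or None.
- optics.get_image(name): name is "scene" or "top" or "wrist"; returns a dict with "pixels" (400x640x3 uint8, red, green, blue), "depth" (400x640 float32, m along the optical axis (not along the pixel's ray), 0 where there is no reading), "fx", "fy", "cx", "cy" (pixels), "camera_from_world" (4x4, takes a point from world to camera coordinates); the wrist camera has in their place "mount" (4x4, takes a point from camera to tool coordinates, whose origin is the TCP and whose axes are the flange's). Camera axes: x right, y down, z forward; pixel columns grow to the right and rows downward; lengths in m; the calibration is good to about 2 mm. The wrist camera is an equidistant fisheye: a pixel r from the principal point sees the ray r / f radians off the axis. A picture is of the moment at which its call begins: read the wrist's pose just before it.
A pose or a line that the arm cannot do raises r.PlanningError and nothing moves.
- r.hand_in(): hands the job in; it is judged then, once.
Readings, each from a call of its own:
- r.current_t(): time.
- r.current_q(): joint angles.
- r.current_qvel(): joint speeds.
- r.current_effort(): joint torques, N m.
- r.current_tool_pos(): TCP position.
- r.current_ee_rot(): TCP orientation.
- r.current_contact_force(): force on the tool from outside, world axes, zero at the start.
- r.current_torque(): the same for the moment, N m.
- r.current_opening(): opening from 0.0 (shut) to 1.0 (fully open).
- r.current_finger_force(): force on a finger pad.
Only numpy, scipy, OpenCV 4.12 (cv2) and the standard library are available. Lean on these libraries where they do the work, as an engineer would, in place of code of your own. Each camera call takes 0.05 s, during which the arm holds its last target. There are 200 camera calls.

## Working session

There is one attempt and no reset: what is moved stays moved. The work goes in short steps, each a Python script; the robot and the scene stay as the last script left them, time stands still between calls to the robot, and variables do not carry over. Pictures are saved under pics/ and viewed, at most 10 in all, crops included, and the job is handed in when it is done.

```bash
mkdir -p pics
python3 - <<'E'
from cell import r,optics
import cv2,numpy as np
for n in("top","scene"):
    d=optics.get_image(n); cv2.imwrite(f"pics/{n}0.png",d["pixels"][:,:,::-1]); np.savez(f"{n}0.npz",**d)
    print(n,d["fx"],d["fy"],d["cx"],d["cy"],np.round(d["camera_from_world"],3).tolist())
print(r.current_tool_pos(),r.current_ee_rot(),r.finger_overhang,r.current_t())
E
```

```text
top 409.2040209326571 409.2040209326571 320.0729620321878 194.6446229543249 [[-0.007, -1.0, 0.0, -0.051], [-0.997, 0.007, -0.077, 0.515], [0.077, -0.001, -0.997, 1.2], [0.0, 0.0, 0.0, 1.0]]
scene 475.61492293053044 475.61492293053044 312.4541785476215 193.39675799339219 [[-0.757, 0.653, 0.023, 0.431], [0.427, 0.521, -0.739, -0.175], [-0.495, -0.55, -0.673, 1.561], [0.0, 0.0, 0.0, 1.0]]
[0.18108939 0.51903832 0.25280484] [ 1.67115790e-01  9.85937128e-01 -5.21688355e-04 -1.43607089e-04] 0.022 0.1
```

View pics/top0.png

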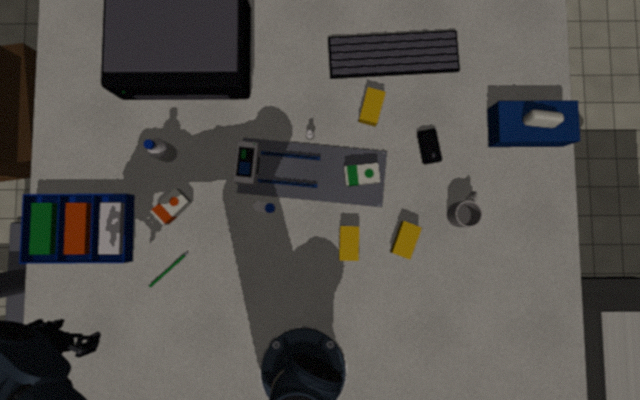

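View pics/scene0.png

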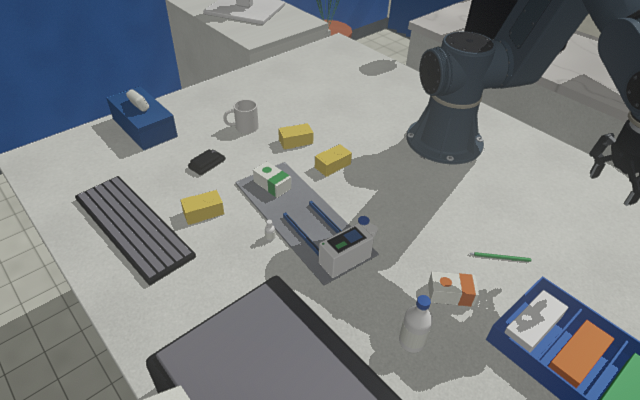

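The top view shows the station at cols 236-387, rows 138-206. The rails are at about (290,155) and (288,183), and the green-banded carton is at about (362,174). Next I'll take a coarse measurement and move to a close look.

```bash
cat > h.py <<'E'
import numpy as np,cv2
from scipy.spatial.transform import Rotation as R
def rays(d,uv,T_wc=None):
    uv=np.asarray(uv,float).reshape(-1,2)
    x=(uv[:,0]-d["cx"])/d["fx"]; y=(uv[:,1]-d["cy"])/d["fy"]
    if T_wc is None:
        T_wc=np.linalg.inv(d["camera_from_world"]); v=np.c_[x,y,np.ones(len(x))]
    else:
        th=np.hypot(x,y)+1e-12; v=np.c_[np.sin(th)*x/th,np.sin(th)*y/th,np.cos(th)]
    return T_wc[:3,3],v@T_wc[:3,:3].T
def onplane(d,uv,z,T=None):
    o,v=rays(d,uv,T); return o+v*((z-o[2])/v[:,2])[:,None]
def blobs(m,amin):
    n,l,s,c=cv2.connectedComponentsWithStats(m.astype(np.uint8),connectivity=8)
    return [(s[i,4],c[i],np.argwhere(l==i)[:,::-1]) for i in range(1,n) if s[i,4]>=amin]
def hsv(d): return cv2.cvtColor(d["pixels"],cv2.COLOR_RGB2HSV).astype(int)
def rect(P):
    c,s,a=cv2.minAreaRect(P[:,:2].astype(np.float32)*1000); b=cv2.boxPoints((c,s,a))
    e=[b[1]-b[0],b[2]-b[1]]; L=max(e,key=np.linalg.norm); L=L*np.sign(L[1])
    return np.array(c),sorted(s),np.arctan2(-L[0],L[1])  # yaw: long axis vs +y
E
python3 - <<'E'
from h import *
d=np.load("top0.npz"); H=hsv(d); h,s,v=H[...,0],H[...,1],H[...,2]
roi=np.zeros(h.shape,bool); roi[130:212,230:395]=1
for nm,m,z in(("blue",(h>100)&(h<130)&(s>90),.022),("green",(h>45)&(h<85)&(s>90),.053),("white",(v>150)&(s<60),.053)):
    for a,c,p in blobs(m&roi,12): print(nm,a,c.round(1),[np.round(q,3) for q in rect(onplane(d,p,z))])
E
```

```text
blue 219 [291.1 155.3] [array([633.594,  35.505]), array([ 13.306, 175.507]), np.float32(-0.089)]
blue 173 [244.  167.5] [array([598.683, 172.63 ]), array([38.363, 45.562]), np.float32(1.422)]
blue 207 [288.4 183. ] [array([551.016,  43.013]), array([ 12.295, 177.379]), np.float32(-0.104)]
blue 68 [269.4 207.4] [array([477.166,  96.399]), array([25.088, 25.328]), np.float32(-0.787)]
green 78 [243.3 153.6] [array([633.092, 169.568]), array([22.436, 33.721]), np.float32(1.382)]
green 189 [352.3 175. ] [array([ 568.953, -148.255]), array([26.164, 60.336]), np.float32(-1.494)]
green 52 [368.7 172.7] [array([ 575.852, -195.53 ]), array([20.401, 20.617]), np.float32(1.556)]
```

```bash
cat >> h.py <<'E'
def quat(yaw):  # tool down, tool y (closing) along world direction yaw
    y=np.array([np.cos(yaw),np.sin(yaw),0]); z=np.array([0,0,-1.]); return R.from_matrix(np.c_[np.cross(y,z),y,z]).as_quat()
def wrist(name):
    from cell import r,optics
    T=np.eye(4); T[:3,:3]=R.from_quat(r.current_ee_rot()).as_matrix(); T[:3,3]=r.current_tool_pos()
    d=optics.get_image("wrist"); cv2.imwrite(f"pics/{name}.png",d["pixels"][:,:,::-1]); T=T@d["mount"]
    np.savez(name+".npz",T=T,**d); return d,T
E
python3 - <<'E'
from h import *
from cell import r
for p in((.57,-.1,.33),(.56,-.26,.05)):
  for k in(-.093,-.093+np.pi,-.093+np.pi/2,-.093-np.pi/2): 
    q=r.inverse_kinematics(list(p),quat(k)); print(p,k,None if q is None else np.round(q,2))
r.set_gripper(0.35)
r.move_to([.57,-.1,.33],min((quat(-.093),quat(-.093+np.pi)),key=lambda Q:abs(r.inverse_kinematics([.56,-.26,.05],Q)[5])))
d,T=wrist("w1"); print(np.round(T,3),r.current_t(),r.current_opening(),d["fx"])
E
```

```text
(0.57, -0.1, 0.33) -0.093 [-0.25  0.34  1.48 -0.    1.33 -0.16]
(0.57, -0.1, 0.33) 3.048592653589793 None
(0.57, -0.1, 0.33) 1.4777963267948966 [-0.25  0.34  1.48 -0.    1.33 -1.73]
(0.57, -0.1, 0.33) -1.6637963267948965 [-0.25  0.34  1.48 -0.    1.33  1.41]
(0.56, -0.26, 0.05) -0.093 [-0.51  0.73  1.6  -0.    0.82 -0.42]
(0.56, -0.26, 0.05) 3.048592653589793 [-0.51  0.73  1.6  -0.    0.82  2.72]
(0.56, -0.26, 0.05) 1.4777963267948966 [-0.51  0.73  1.6  -0.    0.82 -1.99]
(0.56, -0.26, 0.05) -1.6637963267948965 [-0.51  0.73  1.6  -0.    0.82  1.15]
[[ 0.996 -0.089 -0.026  0.576]
 [-0.093 -0.954 -0.285 -0.027]
 [ 0.001  0.286 -0.958  0.451]
 [ 0.     0.     0.     1.   ]] 3.325 0.34799907190659335 309.70691628693146
```

View pics/w1.png

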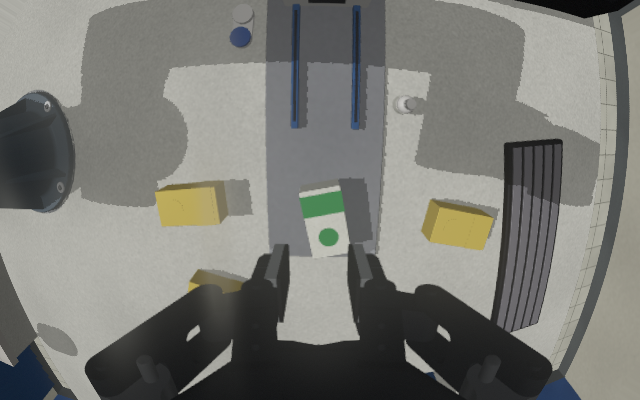

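The close view shows the rails at cols 295 and 356, rows 5-128. The carton is at about (325,222), askew by about 0.2 rad and near the centre line. I'll measure it here.

```bash
cat >> h.py <<'E'
def measure(d,T,roi):
    H=hsv(d); h,s,v=H[...,0],H[...,1],H[...,2]; r0,r1,c0,c1=roi
    m=(h>100)&(h<130)&(s>110); m[:, :270]=0; m[:,390:]=0; m[160:]=0
    bl=sorted(blobs(m,150),key=lambda b:-b[0])[:2]
    rl=[rect(onplane(d,p,.022,T)) for a,c,p in bl]
    rl.sort(key=lambda q:q[0][0])
    g=np.zeros(h.shape,bool); g[r0:r1,c0:c1]=1
    m=g&(((v>165)&(s<45))|((h>45)&(h<85)&(s>90)))
    m=cv2.morphologyEx(m.astype(np.uint8),cv2.MORPH_CLOSE,np.ones((5,5)))
    b=max(blobs(m,100),key=lambda b:b[0])
    return rl,rect(onplane(d,b[2],.053,T)),b
E
python3 - <<'E'
from h import *
d=dict(np.load("w1.npz")); T=d["T"]
rl,c,b=measure(d,T,(175,265,290,365))
for q in rl+[c]: print([np.round(x,3) for x in q])
hull=cv2.approxPolyDP(cv2.convexHull(b[2].astype(np.int32)),4,True)[:,0]; print(hull.tolist())
x=rl[1][0]-rl[0][0]; print("rail sep",np.linalg.norm(x),"yaw",np.arctan2(x[1],x[0]))
H=hsv(d);p=[(310,190),(320,205),(340,250),(335,170),(290,150),(340,150)]
print([H[b,a].tolist() for a,b in p])
E
```

```text
[array([633.913,  36.862]), array([  9.71 , 176.433]), np.float32(-0.099)]
[array([ 563.157, -178.602]), array([ 82.69 , 115.521]), np.float32(-0.093)]
[[346, 264], [290, 264], [299, 193], [339, 187], [348, 237]]Traceback (most recent call last):
  File "<stdin>", line 6, in <module>
IndexError: list index out of range
```

```bash
cat >> h.py <<'E'
def measure(d,T,roi):
    H=hsv(d); h,s=H[...,0],H[...,1]; r0,r1,c0,c1=roi
    m=(h>95)&(h<130)&(s>110); m[:, :270]=0; m[:,390:]=0; m[160:]=0
    m=cv2.morphologyEx(m.astype(np.uint8),cv2.MORPH_CLOSE,np.ones((5,3)))
    rl=sorted([rect(onplane(d,p,.022,T)) for a,c,p in sorted(blobs(m,100),key=lambda b:-b[0])[:2]],key=lambda q:q[0][0])
    vv,uu=np.mgrid[r0:r1,c0:c1]; o,v=rays(d,np.c_[uu.ravel(),vv.ravel()],T)
    P=o+v*(d["depth"][r0:r1,c0:c1].ravel()/(v@T[:3,2]))[:,None]
    k=((P[:,2]>.046)&(P[:,2]<.06)).reshape(uu.shape)
    b=max(blobs(k,100),key=lambda b:b[0])[2]+[c0,r0]
    return rl,rect(onplane(d,b,.053,T)),b
E
python3 - <<'E'
from h import *
d=dict(np.load("w1.npz")); T=d["T"]
H=hsv(d); print(H[60,290:300].tolist())
rl,c,b=measure(d,T,(175,275,285,370))
for q in rl+[c]: print([np.round(x,3) for x in q])
print(cv2.approxPolyDP(cv2.convexHull(b.astype(np.int32)),4,True)[:,0].tolist())
E
```

```text
[[105, 6, 88], [111, 56, 91], [109, 118, 91], [109, 101, 78], [120, 5, 48], [108, 25, 52], [108, 91, 76], [108, 130, 106], [108, 115, 80], [109, 26, 79]]
[array([551.662,  45.335]), array([  8.646, 175.696]), np.float32(-0.106)]
[array([633.913,  36.862]), array([  9.71 , 176.433]), np.float32(-0.099)]
[array([ 572.857, -173.469]), array([ 57.583, 102.575]), np.float32(0.101)]
[[347, 252], [314, 259], [299, 192], [338, 184]]
```

Lane yaw is about -0.10. The carton is about 2 mm off centre and 0.20 rad askew counter-clockwise. A two-finger rear push aligned with the lane should square it, so I'll push a short way and look again.

```bash
cat >> h.py <<'E'
PSI=-.1; C=np.array([.5925,.0405])  # lane centre at station y=+70mm
def S(x,y,z):
    c,s=np.cos(PSI),np.sin(PSI); y=y-.07; return [C[0]+c*x-s*y,C[1]+s*x+c*y,z]
def toS(p):
    c,s=np.cos(PSI),np.sin(PSI); q=np.asarray(p)[:2]-C; return np.array([c*q[0]+s*q[1],-s*q[0]+c*q[1]+.07])
Q=quat(PSI)
def where(name,roi):
    d,T=wrist(name); rl,c,b=measure(d,T,roi); 
    print("carton S mm",(toS(c[0]/1000)*1000).round(1),"size",np.round(c[1],1),"relyaw",round(float(c[2])-PSI,3))
    return rl,c
E
python3 - <<'E'
from h import *
from cell import r
print(r.finger_overhang)
r.move_to(S(0,-.245,.15),Q); r.move_linear(S(0,-.245,.049),vel=.1)
f0=r.current_contact_force()
for y in np.arange(-.235,-.169,.01):
    r.move_linear(S(0,y,.049),vel=.04); print(round(y,3),np.round(r.current_contact_force()-f0,2))
r.move_linear(S(0,-.2,.049),vel=.1); r.move_linear(S(0,-.2,.30),vel=.2)
where("w2",(150,275,280,370)); print(r.current_t())
E
```

```text
0.022
-0.235 [ 1.25 -1.04  0.01]
-0.225 [ 1.43 -0.23 -0.58]
-0.215 [ 0.73 -0.22 -0.96]
-0.205 [ 0.95  0.88 -0.33]
-0.195 [1.58 0.15 0.02]
-0.185 [ 0.14  0.07 -0.49]
-0.175 [ 1.11  0.18 -0.97]Traceback (most recent call last):
  File "<stdin>", line 9, in <module>
  File "h.py", line 56, in where
    d,T=wrist(name); rl,c,b=measure(d,T,roi);
                            ~~~~~~~^^^^^^^^^
  File "h.py", line 47, in measure
    b=max(blobs(k,100),key=lambda b:b[0])[2]+[c0,r0]
      ~~~^^^^^^^^^^^^^^^^^^^^^^^^^^^^^^^^
ValueError: max() iterable argument is empty
```

View pics/w2.png

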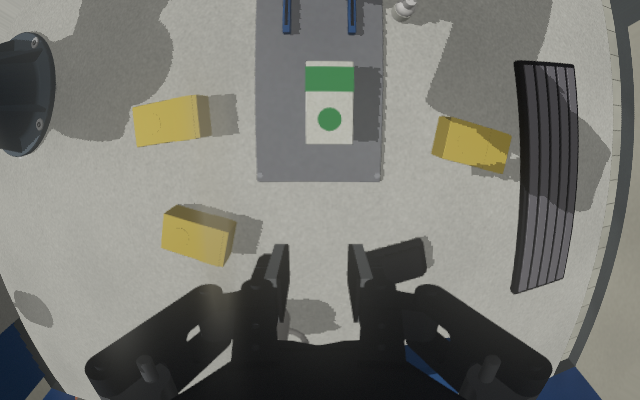

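It is now square, at cols 306-353, rows 61-145, but it sits right of the lane centre. I'll measure the offset.

Run:
```python
from h import *
d=dict(np.load("w2.npz")); T=d["T"]
rl,c,b=measure(d,T,(45,165,290,370))
print("carton S mm",(toS(c[0]/1000)*1000).round(1),"size",np.round(c[1],1),"relyaw",round(float(c[2])-PSI,3))
for q in rl: print(q[0],(toS(q[0]/1000)*1000).round(1),q[1],q[2])
# rail near ends & deck edges in station frame
H=hsv(d); v=H[...,2]; s=H[...,1]
for row in (150,165,175):
    e=np.abs(np.diff(v[row].astype(int))); u=[k for k in range(245,395) if e[k]>25]; print(row,u,[(toS(onplane(d,[k+.5,row],.008,T)[0])*1000).round(1) .tolist() for k in (u[0],u[-1])])
```

```text
carton S mm [  12.4 -113.3] size [57.1 99.5] relyaw -0.004
[544.48748779 -20.2662487 ] [-41.7   4.7] [7.738052845001221, 44.672142028808594] -0.08927452
[627.50976562 -29.28897095] [41.8  4.1] [9.049833297729492, 46.2379264831543] -0.11412603
150 [384] [[88.7, -174.5], [88.7, -174.5]]
165 [382] [[86.8, -195.2], [86.8, -195.2]]
175 [383] [[88.8, -209.1], [88.8, -209.1]]
```

Offset is +12.4 mm with yaw about 0. The contact face is 11.7 mm ahead of the TCP. I'll centre it with a flat two-finger push on the far side.

Run:
```python
from h import *
from cell import r
K=min((quat(PSI+np.pi/2),quat(PSI-np.pi/2)),key=lambda k:abs(r.inverse_kinematics(S(.075,-.113,.15),k)[5]))
r.move_to(S(.075,-.113,.15),K); r.move_linear(S(.075,-.113,.049),vel=.1)
r.move_linear(S(.056,-.113,.049),vel=.06); r.move_linear(S(.0397,-.113,.049),vel=.03)
r.move_linear(S(.075,-.113,.049),vel=.1); r.move_linear(S(.075,-.113,.15),vel=.2)
r.move_to(S(0,-.2,.30),Q)
where("w3",(45,165,290,370)); print(r.current_t())
```

```text
carton S mm [  -0.  -113.3] size [56.9 99.4] relyaw -0.004
16.7167
```

Run:
```python
from h import *
from cell import r
r.move_to(S(0,-.195,.12),Q); r.move_linear(S(0,-.195,.049),vel=.1)
r.move_linear(S(0,-.115,.049),vel=.04)
r.move_linear(S(0,-.14,.049),vel=.1); r.move_linear(S(0,-.14,.30),vel=.25)
where("w4",(45,165,290,370)); print(r.current_t())
```

```text
carton S mm [ -0.  -53.8] size [56.1 98.2] relyaw 0.004
22.075
```

Run:
```python
from h import *
from cell import r
r.move_linear(S(0,-.14,.049),vel=.2)
r.move_linear(S(0,.036,.049),vel=.04); r.sleep(.2)
yh=np.array(S(0,1,0))-np.array(S(0,0,0)); F=lambda:float(np.mean([(r.sleep(.02),r.current_contact_force()@yh)[1] for _ in range(5)]))
f0=F(); print("f0",f0)
for y in np.arange(.038,.0581,.001):
    r.move_linear(S(0,y,.049),vel=.02); f=F()-f0; print(round(y*1000),round(f,2),end="; ")
    if f<-5: break
r.move_linear(S(0,y-.03,.049),vel=.06); r.move_linear(S(0,y-.06,.30),vel=.25)
where("w5",(45,165,290,370)); print(r.current_t())
```

```text
f0 -1.42313208603111
38 1.11; 39 1.56; 40 1.47; 41 0.87; 42 1.12; 43 1.73; 44 1.51; 45 1.41; 46 1.43; 47 1.58; 48 1.17; 49 1.78; 50 1.48; 51 -5.34; carton S mm [ -0.2 104.6] size [55.8 84.6] relyaw -0.002
34.8417
```

View pics/w5.png

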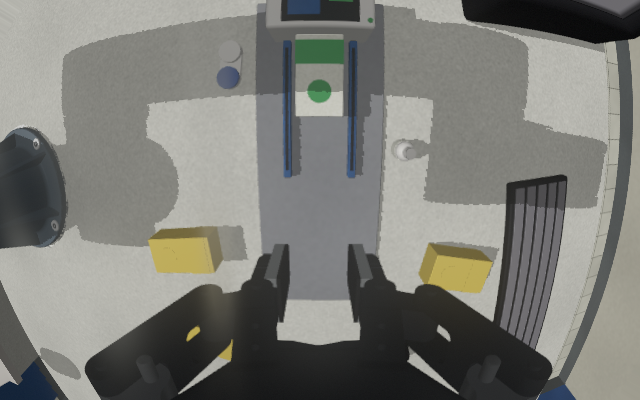

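The carton's front edge meets the reader head at about row 37. It sits centred between the rails (cols 296-344, rails at 287 and 352), and the force jump confirmed contact. Nothing else has moved.

```bash
python3 -c "
from cell import r
r.sleep(.5); print(r.hand_in(), r.current_t())"
```

```text
the job is handed in; nothing more can be done
the job is handed in; nothing more can be done
```

The green-banded carton is square and centred in the lane with its front end against the reader head, confirmed by a 7 N rise in push force and a last picture; the rails were not touched, and I handed the job in at about 35 s of the 72 s limit.

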